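# Swing out the inspection mirror and hold it so the bench camera sees the small bottle

### The job

Swing the folded mirror arm out from under the bench camera until it seats fully home in its end detent, straight in front of the lens. Then turn the sprung mirror by its knob until the camera, looking into the mirror, sees the small bottle (the smaller of the two standing beside the stand) centred in it, and finish still holding the knob at that angle. Do not touch the mirror plate itself, and leave the bottles and the other things on the bench where they are.

Things in the scene. Friction and masses are not known exactly. Their poses are not given: they have to be found in the camera images.
- rig: Fixed camera stand: grey foot plate 90 x 90 x 12 mm, post, black bench camera (52 x 42 x 40 mm, top 90 mm above the bench, thin stub at its back up to 100 mm). Origin: on the bench under the plate's centre = the mirror arm's vertical pivot axis. +x: the way the camera looks (level, 70 mm above the bench); y to its left, z up.
- lens (a point): Front of the camera lens, 40 mm ahead of the pivot axis, 70 mm above the bench.
- mirror_arm (a joint): Hinge at the camera post of the flat aluminium arm that carries the mirror 130 mm out. 0: folded, 1.3 rad counter-clockwise (from above) of the camera's +x, at its left; grows clockwise to 1.3 rad: at the end stop, straight along +x before the lens. Swinging takes up to 0.2 N m; an over-centre spring pushes it back to 0 below 0.95 rad and home above, holding it there with 0.12 N m. Fully seated: above 1.26.
- mirror_turn (a joint): Turn of the mirror head about its own vertical axis at the arm's end, relative to the arm. 0: rest, mirror square to the arm and facing the camera's pivot axis. Grows counter-clockwise seen from above; range -0.3 to 1.0 rad. A spring (0.08 N m per rad) returns it to 0 when let go.
- mirror_knob: Grey ribbed grip bar on top of the mirror head, 11 mm thick (its x), 36 mm long (its y), 34 mm high; origin at its centre, on the head's turning axis, 128 mm above the bench (bar from 111 to 145 mm). Turns with the mirror: its -x is the way the mirror faces. The stand, bottles and tape all stay below 108 mm.
- mirror_glass: The flat upright mirror plate under the knob, 56 mm wide, 50 mm high (45 to 95 mm above the bench), 7 mm thick, reflecting face towards its -x; its origin is 3 mm in front of the turning axis. Not to be touched.
- reflection (a point): An unseen reference frame on the head's turning axis, 70 mm above the bench: its x axis is the camera's line of sight after reflection in the mirror, right when the arm is seated; y to its left, z up. It turns twice as far as mirror_turn; at mirror_turn 0 it points straight back at the lens.
- small_bottle: The bottle to be seen: the smaller of the two reagent bottles standing to the camera's right, 46 mm across, 88 mm tall, dark screw cap; loose. Origin at the centre of its underside.
- small_bottle_mid (a point): Point on the small bottle's axis at half height, 44 mm up.
- big_bottle: The larger of the two bottles, 56 mm across, 105 mm tall; loose; not the one to be seen. The two may stand in either of the two places at the camera's right. Origin at the centre of its underside.
- tape: Roll of adhesive tape lying flat, 70 mm across, 13 mm high, between the stand and the bottles; loose, leave alone. Origin at the centre of its underside.
- timer: Bench timer lying on its back, 75 x 75 x 17 mm, to the robot's left; loose, leave alone.
- beaker: Plastic beaker, 64 mm across, 76 mm tall, to the robot's left; loose, leave alone.
There are look-alikes about, which are no part of the job. What is shaped like the small_bottle but blue is not meant.

How it is judged:
On the way:
1. the mirror arm is swung out and seated in its end detent (value of joint mirror_arm above 1.26 rad), for 0.2 s.
At the end, for the whole second after the job is handed in: The arm is seated (joint above 1.26 of 1.30 rad); the camera's line of sight reflected in the mirror passes within 20 mm of the small bottle's axis (about 3 degrees of mirror turn either way); the mirror is still (under 0.1 rad/s) and the gripper holds the knob (over 0.5 N) through the last second (value of joint mirror_arm above 1.26 rad and y of small_bottle_mid in the frame of reflection between -0.02 and 0.02 m and x of small_bottle_mid in the frame of reflection above 0.05 m and velocity of joint mirror_turn between -0.1 and 0.1 rad/s and contact force between the fingers and mirror_knob above 0.5 N and angle between small_bottle's own z axis and vertical below 0.1 rad); the arm keeps its last pose, push and grip.
It fails at once if the mirror plate is touched (over 1 N) (contact force between any of the fingers, the arm and mirror_glass above 1 N).
It fails at once if a bottle is shifted by more than 10 mm (distance of any of small_bottle, big_bottle from where it was at the start of the episode above 0.01 m).
It fails at once if another loose thing is shifted by more than 15 mm (distance of any of tape, timer, beaker from where it was at the start of the episode above 0.015 m).
It also fails if it takes over 35 s, if anything falls off the work surface, if the arm or the gripper's body presses on something with over 40 N, if the wrist force passes 120 N, or if a joint passes its speed limit or range.

### The arm

A 6-joint arm with a two-finger parallel gripper is mounted at the origin on a cart in front of the work surface, level with it; the furniture and walls round the work are solid. World frame = base frame: x ahead of the robot, y to its left, z up, the work surface at z = 0. Lengths are in m, angles in rad, forces in N, time in s.
With the tool pointing down it reaches from about 0.35 to 0.875 m from the base axis. Payload 4.2 kg.
Tool frame: the origin (TCP) lies midway between the tips of the shut fingers; the grasp point (between the pads) lies 19 mm behind it (env.grip_point_offset is the distance from the TCP to the grasp point, in m); z points along the fingers, y is the line along which they close (so a half turn about z gives the same grasp; the last joint's range is limited). The gripper opens to 85 mm and grips with 20 to 120 N. Pads are 22 mm wide; open, the fingers measure 114 mm over their backs; the gripper's body (76 mm by 85 mm) begins 54 mm behind the grasp point. The pads swing forward as they close: fully open they stand 13 mm farther back than shut.
Start: joints at [-0.888, 0.385, 0.008, 0, -1.194, -0.259], TCP at [0.257, -0.57, 0.201] pointing down, gripper open.
Joint ranges: [-3.14, 3.14], [-1.21, 2.06], [-1.07, 1.41], [-3.16, 2.05], [-2.99, -0.16], [-3.1, 3.1]. Speed limits (rad/s): [2.79, 2.79, 3.14, 3.14, 3.14, 3.14].

### API

Orientations are given as a 3x3 rotation matrix whose columns are the frame's x, y, z axes.
In Python, from cell import env gives the robot as it stands. The module is installed in compiled form; this text tells all that it offers.
- The arm moves only by the tool arm_command, never from a script. Its argument "rows" is a list that holds one entry, the list of rows, each a list of 7 numbers: the turn, a rotation vector about the world's x, y, z in degrees, then the shift along the world's x, y, z in m, then the closure, from 0 (fully open) to 1 (shut). In form: [[[wx, wy, wz, dx, dy, dz, hand], ...]]. A call has 1 to 8 rows; each row shifts and turns the commanded pose from where the row before left it; what a row does not reach is not made up. A row lasts 1/12 s, in which the tool goes at most 41.7 mm and 7.16 degrees, less where a joint would pass 70% of its speed; a pose out of reach is approached as far as the arm can. A call is refused whole if a number of a shift passes 0.0417 or a number of a turn 7.16, either way. A call with a gripper value outside its range is refused whole. The fingers move at their own pace and stop on an object; "squeeze" is the grip in N (left out, the last holds). Time passes only in rows, so rows that do not move let the fingers close. It gives the time, the measured TCP pose, the force, the opening and the grip force at its end, in the units of the state.
- env.read_state(): the state, without advancing time (a new reading comes with each control period).
- env.read_camera(name): name is "side" or "top"; returns a dict with "color" (400x640x3 uint8, blue, green, red), "fx", "fy", "cx", "cy" (pixels), "position" and "rotation" of the camera in the world. Camera axes: x right, y up, looking along -z (the intrinsics and any distortion apply to the point x, -y, -z); pixel columns grow to the right and rows downward; lengths in m; the calibration is good to about 2 mm. A picture is of the moment at which its call begins. There is no depth.
- env.finish_job(): hands the job in; it is judged then, once.
Trained networks look in the newest picture that a camera, given by its name, has taken for a name from the list of things; names that differ only in an ending like _2 or _b are one class to them, and where a whole thing is asked for, a point or a joint stands for the part that bears it (a point fixed in the world has none). Each returns a list of dicts, best first, with "conf" (0 to 1); they miss things now and then, are a little off and sometimes report something else, mostly with a low value. They report only what shows in the picture. A call takes as long as a camera call. They do not tell look-alikes from the thing itself.
- env.regions_of(name, camera): "region" (400x640 bool, what is visible of it) and "pixel" ([column, row] in pixels, amid what is visible of it).
The state is a dict: "t": time; "q": joint angles; "joint_velocities": joint speeds; "effort": joint torques, N m; "tool_pos": TCP position; "ee_rot": TCP orientation; "ft_force": force on the tool from outside, world axes, zero at the start; "moment": the same for the moment, N m; "gripper_width": finger opening in m; "finger_force": force on a finger pad.
Only numpy, scipy, OpenCV 4.12 (cv2) and the standard library are available. Lean on these libraries where they do the work, as an engineer would, in place of code of your own. Each camera call takes 0.05 s, during which the arm holds its last target. There are 200 camera calls.

## Working session

There is one attempt and no reset: what is moved stays moved. The work goes in short steps, Python scripts to look and compute and a tool call to move; the robot and the scene stay as the last step left them, time stands still between calls to the robot, and variables do not carry over. Pictures are saved under pics/ and viewed, at most 10 in all, crops included, and the job is handed in when it is done.

Besides the shell and the picture viewer there is one more tool, called after ">>>" as a command line: name --argument value ..., lists and objects as JSON in quotes. arm_command: Moves the arm, as the interface text tells. Its arguments: {"type":"object","properties":{"rows":{"type":"array"},"squeeze":{"type":"number"}},"required":["rows"]}

```bash
mkdir -p pics; cat > h.py <<'E'
from cell import env
import numpy as np, cv2
def ray(c,px):
    d=np.array([(px[0]-c["cx"])/c["fx"],-(px[1]-c["cy"])/c["fy"],-1.0])
    return np.array(c["position"]),np.array(c["rotation"])@d
def at_z(c,px,z):
    p,d=ray(c,px); return p+d*(z-p[2])/d[2]
def proj(c,P):
    v=np.array(c["rotation"]).T@(np.array(P)-c["position"])
    return np.array([c["cx"]+c["fx"]*v[0]/-v[2],c["cy"]-c["fy"]*v[1]/-v[2]])
E
python3 - <<'E'
from h import *
print(env.grip_point_offset, env.read_state())
for n in("top","side"):
    c=env.read_camera(n); cv2.imwrite(f"pics/{n}0.png",c["color"])
    print(n,{k:(np.round(v,3).tolist()) for k,v in c.items() if k!="color"})
    for o in "rig mirror_knob mirror_glass mirror_arm small_bottle big_bottle tape timer beaker".split():
        print(o,[(round(r["conf"],2),np.round(r["pixel"]).tolist(),int(r["region"].sum())) for r in env.regions_of(o,n)])
E
```

```text
0.0187 {'t': 0.0, 'q': array([-8.88427155e-01,  3.85552498e-01,  6.59863525e-03, -5.18571876e-04,
       -1.19399132e+00, -2.58626901e-01]), 'joint_velocities': array([ 0.00083198, -0.0016067 , -0.00011178, -0.00074315, -0.00093308,
       -0.00048172]), 'effort': array([ 3.52116958e-04, -3.92287910e+01,  1.88402420e+01,  4.18617949e+00,
       -4.55171263e-03,  1.26217884e-05]), 'tool_pos': array([ 0.25674323, -0.56910257,  0.19951056]), 'ee_rot': array([[-9.11635212e-01, -4.10999123e-01, -9.80888351e-04],
       [-4.11000285e-01,  9.11633083e-01,  1.97173183e-03],
       [ 8.38302175e-05,  2.20064556e-03, -9.99997575e-01]]), 'ft_force': array([-0.37479077, -0.32862934, -0.17257073]), 'moment': array([-0.00575525,  0.00568958,  0.00360332]), 'finger_force': 0.0, 'gripper_width': 0.08588875761869201}
top {'fx': 503.399, 'fy': 503.399, 'cx': 309.077, 'cy': 200.42, 'position': [0.044, -0.073, 1.668], 'rotation': [[-0.319, 0.911, -0.263], [-0.948, -0.307, 0.085], [-0.004, 0.276, 0.961]]}
rig [(0.81, [350.0, 205.0], 598)]
mirror_knob [(0.63, [323.0, 202.0], 28)]
mirror_glass []
mirror_arm [(0.76, [333.0, 210.0], 229), (0.51, [244.0, 238.0], 376)]
small_bottle []
big_bottle [(0.56, [389.0, 161.0], 214)]
tape [(0.51, [367.0, 171.0], 265)]
timer []
beaker [(0.92, [195.0, 238.0], 371)]
side {'fx': 370.134, 'fy': 370.134, 'cx': 318.916, 'cy': 199.664, 'position': [0.403, -1.106, 0.639], 'rotation': [[0.996, 0.037, -0.078], [-0.086, 0.501, -0.861], [0.007, 0.865, 0.503]]}
rig [(0.65, [304.0, 253.0], 2062)]
mirror_knob [(0.46, [304.0, 208.0], 158), (0.35, [306.0, 225.0], 729)]
mirror_glass [(0.76, [303.0, 224.0], 274)]
mirror_arm [(0.71, [306.0, 224.0], 670), (0.66, [306.0, 207.0], 145)]
small_bottle [(0.61, [306.0, 302.0], 678), (0.57, [335.0, 339.0], 873)]
big_bottle [(0.78, [361.0, 302.0], 1089)]
tape [(0.76, [337.0, 281.0], 400)]
timer [(0.47, [299.0, 192.0], 203)]
beaker [(0.53, [311.0, 164.0], 243)]
```

```bash
python3 - <<'E'
import cv2
s=cv2.imread("pics/side0.png"); t=cv2.imread("pics/top0.png")
cv2.imwrite("pics/s1.png",cv2.resize(s[140:380,220:420],None,fx=2.5,fy=2.5,interpolation=3))
cv2.imwrite("pics/t1.png",cv2.resize(t[120:270,180:440],None,fx=3,fy=3,interpolation=3))
E
```

```text
(no output)
```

View pics/s1.png

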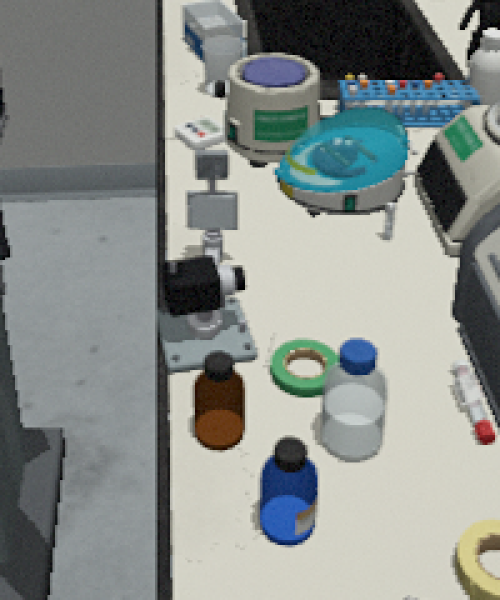

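View pics/t1.png

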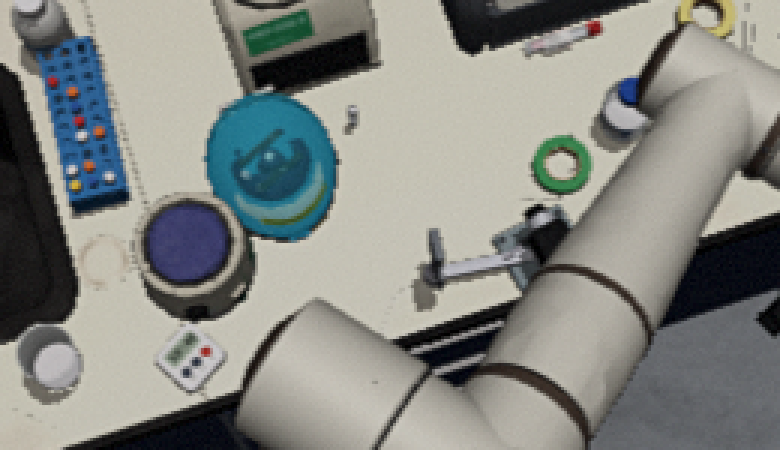

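```bash
python3 - <<'E'
from h import *
from scipy.optimize import least_squares
s=env.read_camera("side"); t=env.read_camera("top")
f=lambda x,y:(220+x/2.5,140+y/2.5); g=lambda x,y:(180+x/3,120+y/3)
for n,p,z in [("small base",f(219,431),0),("small cap",f(219,360),.088),("big base",f(354,440),0),("big cap",f(358,349),.105),("tape",f(306,368),.007),
  ("blue",f(289,525),0),("plate NL",f(168,362),.012),("plate NR",f(257,350),.012),("plate FR",f(232,297),.012),("knob s",f(212,165),.128)]:
    print(n,np.round(at_z(s,p,z),3))
for n,p,z in [("knob t",g(434,243),.145),("arm glass bottom",g(430,275),.06),("tape t",g(562,165),.007),("timer",g(190,355),.017),("beaker",g(48,365),.03),("plate FL",g(495,240),.012),("pen",g(352,120),.0)]:
    print(n,np.round(at_z(t,p,z),3))
for n,c in(("side",s),("top",t)):
    for r in env.regions_of("mirror_knob",n)[:1]:
        print(n,r["pixel"],at_z(c,r["pixel"],.128), cv2.minAreaRect(np.argwhere(r["region"])[:,::-1].astype(np.float32)))
E
```

```text
small base [ 0.433 -0.513  0.   ]
small cap [ 0.434 -0.515  0.088]
big base [ 0.553 -0.533  0.   ]
big cap [ 0.55  -0.53   0.105]
tape [ 0.521 -0.446  0.007]
blue [ 0.484 -0.616  0.   ]
plate NL [ 0.389 -0.433  0.012]
plate NR [ 0.476 -0.423  0.012]
plate FR [ 0.457 -0.34   0.012]
knob s [ 0.442 -0.261  0.128]
knob t [ 0.443 -0.253  0.145]
arm glass bottom [ 0.432 -0.247  0.06 ]
tape t [ 0.521 -0.441  0.007]
timer [0.441 0.031 0.017]
beaker [0.477 0.182 0.03 ]
plate FL [ 0.459 -0.336  0.012]
pen [ 0.654 -0.228  0.   ]
side [303.1, 207.4] [ 0.43679071 -0.26757201  0.128     ] ((303.5, 205.5), (11.0, 13.0), 90.0)
top [324.1, 202.7] [ 0.44286351 -0.25193011  0.128     ] ((325.38238525390625, 202.52944946289062), (11.399173736572266, 4.365641117095947), 75.96376037597656)
```

>>> arm_command --rows '[[[0,0,-4,0.021,0.035,0,0],[0,0,-4,0.021,0.035,0,0],[0,0,-4,0.021,0.035,0,0],[0,0,-4,0.021,0.035,0,0],[0,0,-4,0.021,0.035,0,0],[0,0,-4,0.02,0.03,0,0],[0,0,-4,0,0,0,0],[0,0,-4,0,0,0,0]]]' --squeeze 40

```text
t: 1.87
tool_pos: [0.3834, -0.3629, 0.2011]
ee_rot: [[-0.991, 0.134, 0.001], [0.134, 0.991, -0.0], [-0.001, -0.0, -1.0]]
ft_force: [-1.1, -0.7, 0.0]
gripper_width: 0.0854
finger_force: 0.0
```

```bash
python3 - <<'E'
from h import *
s=env.read_camera("side"); t=env.read_camera("top")
print(env.read_state()["tool_pos"])
for n,c in(("side",s),("top",t)):
    for o in("mirror_knob","small_bottle","big_bottle","rig"):
      for r in env.regions_of(o,n)[:2]:
        print(n,o,round(r["conf"],2),np.round(r["pixel"]),np.round(at_z(c,r["pixel"],.128 if o=="mirror_knob" else .044),3))
a=cv2.resize(s["color"][180:280,260:390],None,fx=5,fy=5,interpolation=3)[:, :400]
b=cv2.resize(t["color"][170:270,295:395],None,fx=4,fy=4,interpolation=3)
cv2.imwrite("pics/p2.png",np.hstack([a,np.vstack([b,np.zeros((100,400,3),np.uint8)])]))
E
```

```text
[ 0.38253044 -0.36408816  0.2008954 ]
side mirror_knob 0.64 [302. 206.] [ 0.434 -0.259  0.128]
side small_bottle 0.85 [336. 339.] [ 0.482 -0.625  0.044]
side small_bottle 0.71 [306. 303.] [ 0.43  -0.527  0.044]
side big_bottle 0.73 [360. 301.] [ 0.547 -0.529  0.044]
side big_bottle 0.3 [309. 160.] [0.484 0.22  0.044]
side rig 0.62 [303. 256.] [ 0.43  -0.365  0.044]
top small_bottle 0.73 [418. 165.] [ 0.489 -0.611  0.044]
top rig 0.67 [355. 208.] [ 0.413 -0.352  0.044]
```

View pics/p2.png

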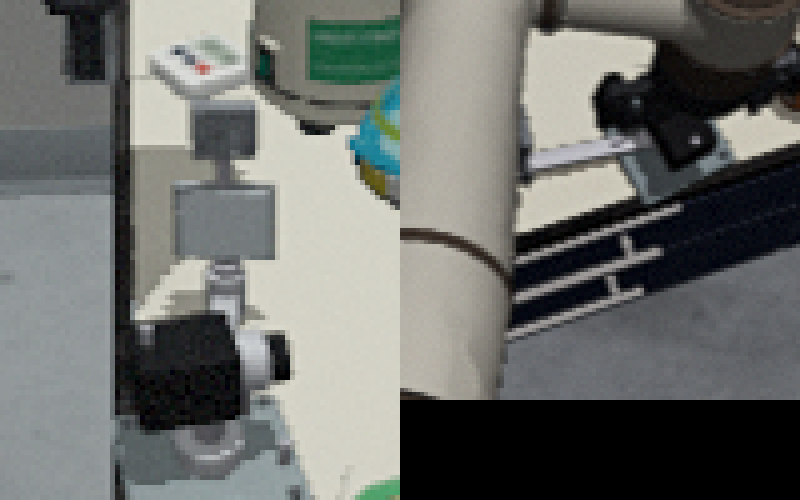

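>>> arm_command --rows '[[[0,0,0,0.02,0.035,0,0],[0,0,0,0.02,0.035,0,0],[0,0,0,0.019,0.036,0,0],[0,0,0,0,0,-0.02,0],[0,0,0,0,0,-0.025,0],[0,0,0,0,0,-0.025,0],[0,0,0,0,0,-0.012,0],[0,0,0,0,0,0,0]]]' --squeeze 20

```text
t: 3.03
tool_pos: [0.4388, -0.2579, 0.1155]
ee_rot: [[-0.991, 0.135, -0.007], [0.135, 0.991, 0.002], [0.007, 0.001, -1.0]]
ft_force: [0.1, -1.3, -0.5]
gripper_width: 0.0855
finger_force: 0.0
```

```bash
python3 - <<'E'
from h import *
s=env.read_camera("side")
st=env.read_state(); print(st["tool_pos"],st["ft_force"])
cv2.imwrite("pics/p3.png",cv2.resize(s["color"][150:270,260:380],None,fx=5,fy=5,interpolation=3))
E
```

```text
[ 0.44012075 -0.25862623  0.11745654] [-0.02620381 -0.20545648  0.21831239]
```

View pics/p3.png

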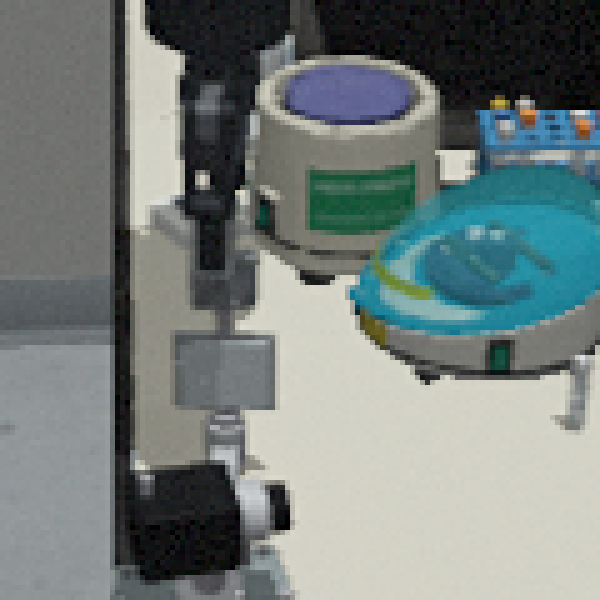

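>>> arm_command --rows '[[[0,0,0,0,0,0,1],[0,0,0,0,0,0,1],[0,0,0,0,0,0,1],[0,0,0,0,0,0,1],[0,0,0,0,0,0,1],[0,0,0,0,0,0,1],[0,0,0,0,0,0,1],[0,0,0,0,0,0,1]]]' --squeeze 25

```text
t: 3.75
tool_pos: [0.4411, -0.2587, 0.1187]
ee_rot: [[-0.991, 0.134, 0.0], [0.134, 0.991, -0.0], [-0.0, -0.0, -1.0]]
ft_force: [-0.2, 0.5, -0.4]
gripper_width: -0.0002
finger_force: 0.0
```

```bash
python3 - <<'E'
from h import *
s=env.read_camera("side");t=env.read_camera("top")
st=env.read_state(); print(st["tool_pos"],st["ft_force"],st["gripper_width"])
print(proj(s,st["tool_pos"]),proj(t,st["tool_pos"]))
cv2.imwrite("pics/p4.png",np.hstack([cv2.resize(s["color"][150:250,270:350],None,fx=6,fy=6,interpolation=3),cv2.resize(t["color"][150:250,300:352],None,fx=6,fy=6,interpolation=3)]))
E
```

```text
[ 0.44102035 -0.25868824  0.1186347 ] [ 0.15959206 -0.55448299  0.02956034] -5.376439158641814e-05
[304.56076971 208.60036704] [326.21260081 203.37152747]
```

View pics/p4.png

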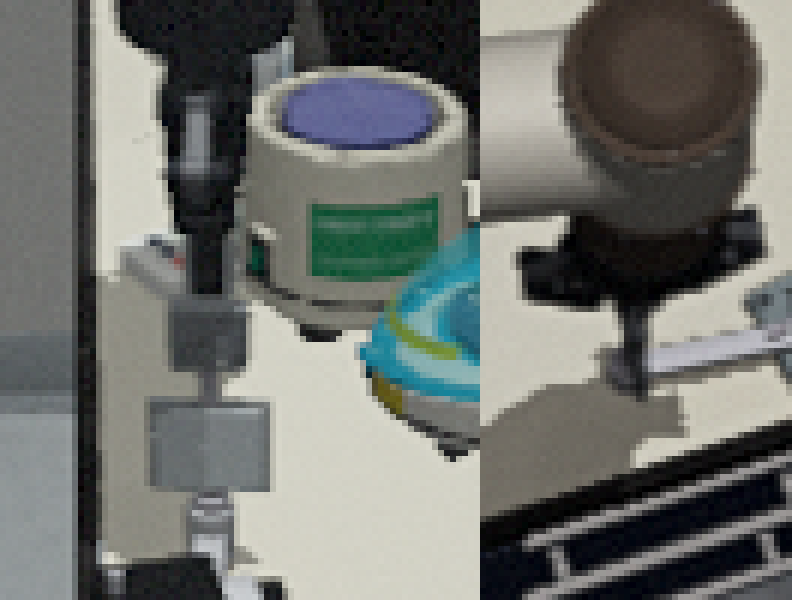

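```bash
python3 - <<'E'
from h import *
from scipy.optimize import least_squares
s=env.read_camera("side");t=env.read_camera("top")
def box(c,x,y,th,w,h,d,z,off=0):
    u=np.array([np.cos(th),np.sin(th),0]);v=np.array([-u[1],u[0],0])
    P=[proj(c,np.array([x,y,z])-u*off+u*a*d/2+v*b*w/2+np.array([0,0,e*h/2])) for a in(-1,1) for b in(-1,1) for e in(-1,1)]
    P=np.array(P); return np.r_[P.min(0),P.max(0)]
for y in(-.25,-.257,-.265,-.275,-.285):
    print(y,box(s,.441,y,1.43,.036,.034,.011,.128).round(1),box(s,.441,y,1.43,.056,.05,.007,.07,.003).round(1),box(t,.441,y,1.43,.036,.034,.011,.128).round(1))
print("obs knob 298 199.5 311.3 211.7, glass 294.8 216.5 315.2 231.8")
for p in [(.441,-.2587,.1187),(.435,-.30,.13),(.441,-.265,.145)]: print(p,proj(s,p),proj(t,p))
E
```

```text
-0.25 [297.3 197.2 311.2 210.6] [294.  213.8 314.7 231.1] [320.8 196.3 326.7 210.5]
-0.257 [297.4 198.5 311.4 212. ] [294.1 215.2 314.9 232.5] [322.9 195.6 328.8 209.8]
-0.265 [297.5 200.  311.6 213.6] [294.2 216.8 315.1 234.2] [325.3 194.8 331.2 209. ]
-0.275 [297.7 202.  311.8 215.6] [294.3 218.8 315.4 236.3] [328.2 193.8 334.2 208.1]
-0.285 [297.8 203.9 312.1 217.7] [294.4 220.9 315.7 238.5] [331.1 192.9 337.2 207.1]
obs knob 298 199.5 311.3 211.7, glass 294.8 216.5 315.2 231.8
(0.441, -0.2587, 0.1187) [304.55313182 208.58221366] [326.21875666 203.37067866]
(0.435, -0.3, 0.13) [303.01547204 213.30913321] [339.21551987 200.13531907]
(0.441, -0.265, 0.145) [304.55789468 201.31977165] [328.35384569 200.49596392]
```

>>> arm_command --rows '[[[0,0,0,0,0,0.01,0],[0,0,0,0,0,0,0],[0,0,0,0,0,0,0],[0,0,0,0,0,0,0],[0,0,0,0,0,0,0],[0,0,0,0,0,-0.015,0],[0,0,0,0,0,-0.013,0],[0,0,0,0,0,0,0]]]'

```text
t: 4.62
tool_pos: [0.439, -0.258, 0.0982]
ee_rot: [[-0.991, 0.135, -0.005], [0.135, 0.991, 0.002], [0.005, 0.001, -1.0]]
ft_force: [-1.2, -0.0, 0.2]
gripper_width: 0.0852
finger_force: 0.0
```

```bash
python3 - <<'E'
from h import *
s=env.read_camera("side")
st=env.read_state(); print(st["tool_pos"],st["ft_force"],st["gripper_width"])
u=np.array([.134,.991,0])
for w in(.0425,):
  for dz in(0,.013,.03): print(dz,proj(s,st["tool_pos"]-u*w+[0,0,dz]))
cv2.imwrite("pics/p5.png",cv2.resize(s["color"][170:250,270:350],None,fx=7,fy=7,interpolation=3))
E
```

```text
[ 0.43989233 -0.25839513  0.09943367] [ 0.38140848 -0.98537914  0.34002572] 0.08529329950100371
0 [302.88464698 223.3262242 ]
0.013 [302.8123738  219.15510416]
0.03 [302.71636566 213.61416226]
```

View pics/p5.png

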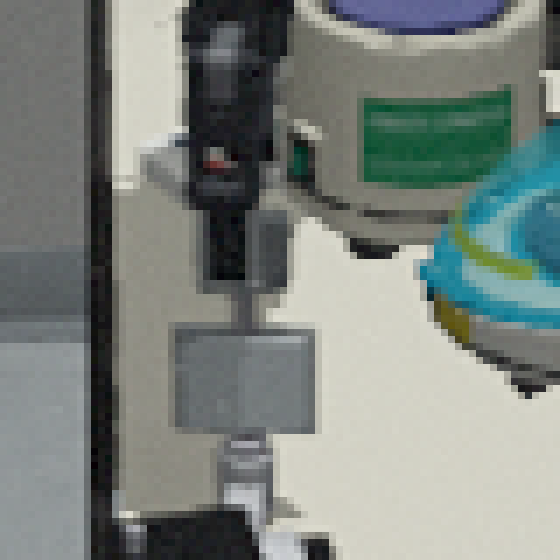

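>>> arm_command --rows '[[[0,0,0,0.001,0,-0.01,0],[0,0,0,0,0,0,1],[0,0,0,0,0,0,1],[0,0,0,0,0,0,1],[0,0,0,0,0,0,1],[0,0,0,0,0,0,1],[0,0,0,0,0,0,1],[0,0,0,0,0,0,1]]]'

```text
t: 5.33
tool_pos: [0.4425, -0.2576, 0.0911]
ee_rot: [[-0.991, 0.135, 0.001], [0.135, 0.991, 0.002], [-0.001, 0.002, -1.0]]
ft_force: [0.4, 5.4, 2.9]
gripper_width: 0.0105
finger_force: 29.9
```

>>> arm_command --rows '[[[0,0,-3.1,0.0069,-0.0011,0,1],[0,0,-3.1,0.0069,-0.0015,0,1],[0,0,-3.1,0.0068,-0.0019,0,1],[0,0,-3.1,0.0067,-0.0022,0,1],[0,0,-3.1,0.0065,-0.0026,0,1],[0,0,-3.1,0.0064,-0.003,0,1],[0,0,-3.1,0.0062,-0.0033,0,1],[0,0,-3.1,0.006,-0.0036,0,1]]]'

```text
t: 6.0
tool_pos: [0.4955, -0.277, 0.0911]
ee_rot: [[-0.842, 0.539, 0.001], [0.539, 0.842, 0.001], [-0.001, 0.002, -1.0]]
ft_force: [0.8, 3.9, 1.8]
gripper_width: 0.0104
finger_force: 29.8
```

>>> arm_command --rows '[[[0,0,-3.1,0.0058,-0.004,0,1],[0,0,-3.1,0.0056,-0.0042,0,1],[0,0,-3.1,0.0054,-0.0046,0,1],[0,0,-3.1,0.0051,-0.0048,0,1],[0,0,-3.1,0.0048,-0.0051,0,1],[0,0,-3.1,0.0046,-0.0054,0,1],[0,0,-3.1,0.0042,-0.0056,0,1],[0,0,-3.1,0.004,-0.0058,0,1]]]'

```text
t: 6.67
tool_pos: [0.5353, -0.3172, 0.0911]
ee_rot: [[-0.538, 0.843, 0.002], [0.843, 0.538, -0.0], [-0.001, 0.002, -1.0]]
ft_force: [2.4, 1.6, 0.5]
gripper_width: 0.01
finger_force: 29.7
```

>>> arm_command --rows '[[[0,0,-3.1,0.0036,-0.006,0,1],[0,0,-3.1,0.0033,-0.0062,0,1],[0,0,-3.1,0.003,-0.0064,0,1],[0,0,-3.1,0.0026,-0.0065,0,1],[0,0,-3.1,0.0022,-0.0067,0,1],[0,0,-3.1,0.0019,-0.0068,0,1],[0,0,-3.1,0.0015,-0.0069,0,1],[0,0,-3.1,0.0011,-0.0069,0,1]]]'

```text
t: 7.33
tool_pos: [0.5539, -0.3695, 0.091]
ee_rot: [[-0.135, 0.991, 0.001], [0.991, 0.135, 0.001], [0.001, 0.001, -1.0]]
ft_force: [1.0, 22.6, 12.0]
gripper_width: 0.0101
finger_force: 31.4
```

>>> arm_command --rows '[[[0,0,0,0,0.001,0,1],[0,0,3,0,0,0,1],[0,0,3,0,0,0,1],[0,0,3,0,0,0,1],[0,0,3,0,0,0,1],[0,0,3,0,0,0,1],[0,0,3,0,0,0,1],[0,0,3.2,0,0,0,1]]]'

```text
t: 8.0
tool_pos: [0.5547, -0.3683, 0.0912]
ee_rot: [[-0.489, 0.872, 0.003], [0.872, 0.489, -0.0], [-0.002, 0.002, -1.0]]
ft_force: [2.6, 1.6, 1.1]
gripper_width: 0.0102
finger_force: 29.7
```

```bash
python3 - <<'E'
from h import *
s=env.read_camera("side")
st=env.read_state(); R=st["ee_rot"]; print(st["tool_pos"],st["ft_force"],st["moment"],st["finger_force"],np.degrees(np.arctan2(R[1,1],R[0,1])))
for o in("small_bottle","mirror_glass","mirror_knob","big_bottle"):
  for r in env.regions_of(o,"side")[:2]:
    q=np.argwhere(r["region"]); print(o,r["conf"],r["pixel"],q.min(0),q.max(0))
cv2.imwrite("pics/p6.png",cv2.resize(s["color"][170:360,280:400],None,fx=3,fy=3,interpolation=3))
E
```

```text
[ 0.554688   -0.36835656  0.09116069] [3.3646184  2.33570216 0.89092199] [ 0.63449749 -0.70678171 -0.01361615] 29.65277463197708 29.374294558228694
small_bottle 0.87 [336.5, 340.4] [315 323] [357 346]
small_bottle 0.68 [307.1, 301.1] [280 296] [319 318]
mirror_glass 0.73 [350.7, 247.8] [234 344] [258 358]
mirror_knob 0.57 [358.5, 229.6] [224 353] [235 358]
big_bottle 0.75 [361.5, 299.6] [275 348] [324 374]
```

View pics/p6.png

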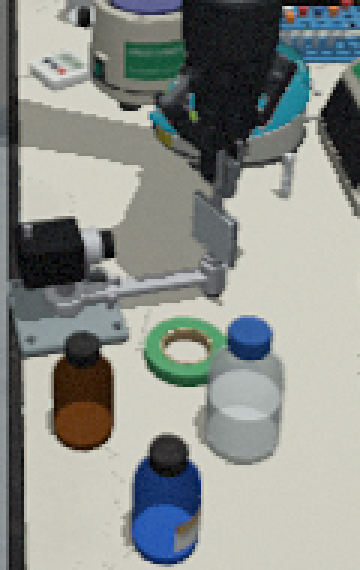

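>>> arm_command --rows '[[[0,0,-0.4,0,-0.0003,0,1],[0,0,0,0,0,0,1],[0,0,0,0,0,0,1],[0,0,0,0,0,0,1],[0,0,0,0,0,0,1],[0,0,0,0,0,0,1]]]'

```text
t: 8.75
tool_pos: [0.5546, -0.3684, 0.0911]
ee_rot: [[-0.479, 0.878, 0.003], [0.878, 0.479, -0.0], [-0.001, 0.003, -1.0]]
ft_force: [4.0, 4.6, 1.8]
gripper_width: 0.0102
finger_force: 29.8
```

```bash
python3 - <<'E'
from h import *
s=env.read_camera("side")
a=np.linspace(0,6.28,60)
for b in [(.4335,-.514),(.4335,-.510),(.4335,-.518)]:
    P=np.array([proj(s,[b[0]+.023*np.cos(k),b[1]+.023*np.sin(k),z]) for k in a for z in(0,.055)])
    C=np.array([proj(s,[b[0]+.012*np.cos(k),b[1]+.012*np.sin(k),.088]) for k in a])
    print(b,"cols",P.min(0)[0].round(1),P.max(0)[0].round(1),"bottom",P.max(0)[1].round(1),"captop",C.min(0)[1].round(1))
for _ in range(2):
  st=env.read_state(); R=st["ee_rot"]; H=st["tool_pos"]; yaw=np.degrees(np.arctan2(R[1,1],R[0,1]))
  print(H,st["ft_force"],st["finger_force"],yaw)
  for th in(7,7.6,8.5):
    o=np.radians(2*yaw+180-th); d=np.array([.4335,-.514])-H[:2]
    print(th, -np.sin(o)*d[0]+np.cos(o)*d[1])
  env.read_camera("side")
E
```

```text
(0.4335, -0.514) cols 297.1 318.2 bottom 320.9 captop 279.7
(0.4335, -0.51) cols 297.0 318.1 bottom 319.5 captop 278.4
(0.4335, -0.518) cols 297.1 318.4 bottom 322.3 captop 280.9
[ 0.55462146 -0.36844121  0.09115437] [4.35947334 3.66934734 2.67769079] 29.78483498096466 28.640017483630594
7 -0.00014654743576479612
7.6 0.0018364125411947096
8.5 0.004810406963931688
[ 0.55463347 -0.36843228  0.09113174] [3.87973039 3.27014757 2.18332853] 29.784700870513916 28.640625724677772
7 -0.00015409418454653823
7.6 0.0018290185065470838
8.5 0.004803243515551017
```

Predicted sight-line offset is about 2 mm, with the arm pressed lightly against its stop and the knob held, so I am handing in.

```bash
python3 -c "
from cell import env
print(env.finish_job())"
```

```text
the job is handed in; nothing more can be done
None
```

The job is handed in: the mirror arm is swung out against its end stop, and the knob is held at about 21° of mirror turn, which by my estimate puts the sight line about 2 mm from the small brown bottle's axis; no verdict came back from the judge.

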